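Push the spent culture dish under the spring flap of the waste bin

TASK

Throw away the small culture dish that lies on the loading shelf of the bench waste bin: with one fingertip press the bin's spring plate down to hold the flap open, and with the other fingertip push the dish along the shelf and under the raised flap until it drops into the bin. Only push the dish, never pick it up, and do not let the flap come down on it. Then let the plate go so that the flap closes, and leave the bottle, the larger dish and the tip box where they stand.

Things in the scene. Friction and masses are not known exactly. Their poses are not given: they have to be found in the camera images.
- bin: White waste bin with a grey roof and a steel loading shelf, fixed to the bench. Origin on the bench below the middle of the mouth; its +x is the way the dish is pushed (shelf to bin), +y the side of the press plate, z up. The box spans bin x 0 to 108 mm, y -50 to 50 mm, and is 115 mm high.
- shelf_mid (a point): Middle of the shelf's top, 75 mm over the bench. The shelf spans bin x -105 to -1 mm, y -26 to 26 mm; along each side runs a rail 5 mm high and 4 mm thick (x -104 to -7 mm), 41 mm clear between them. The shelf's far end from the bin is open.
- mouth (a point): Middle of the mouth's lower edge, at bin x = 0, shelf height. The mouth is 42 mm wide and 20 mm high. Right behind the shelf's end the inside drops 70 mm: the dish tips in by itself once its centre is past bin x = -1 mm, its rear edge still about 19 mm before the mouth, so no finger has to enter. A finger that stays 6 mm before the mouth does not touch the flap.
- flap (a joint): Flap angle (rad): 0 closed, 0.95 fully open; a spring closes it when let go. Flap and press plate are one seesaw about the hinge: plate down, flap up, swinging in the plane of the mouth. From 0.55 on the dish passes freely under it. The dish cannot push it open.
- hinge (a point): Point on the hinge line, level with the press plate's middle. The line runs parallel to bin x at bin y = 34 mm, 97 mm over the bench (22 mm over the shelf).
- flap_end (a point): Lower free corner of the flap, an aluminium bar 13 mm high and 3 mm thick before the mouth (bin x -6 to -3 mm; closed: y -22 to 21 mm, lower edge 2 mm over the shelf). It moves with the flap; with the flap at 0.7 the bar's top corner stands about 52 mm over the shelf.
- press_plate (a point): On the top face of the aluminium press plate, mid length, 27 mm out from the hinge; moves with it. Plate: bin x -125 to -5 mm, 1 to 41 mm out from the hinge, rising outward 0.1 rad when closed. At d level from the hinge its face is d*tan(flap - 0.1) below it: a tip 4.5 mm over shelf height at d = 27 mm holds 0.67 rad; a second tip as low is then behind the dish. Takes 2 to 6 N; tips slide on it.
- dish: Small closed culture dish, clear plastic with pink medium, 36 mm across and 11 mm high, about 18 g, lying flat between the rails of the bin's shelf, its centre 40 to 75 mm before the mouth. Origin at the centre of its underside; z along its axis.
- bottle: Bystander: capped glass bottle, 64 mm across, 135 mm high, standing on the bench. Origin at the centre of its underside.
- big_dish: Bystander: larger closed culture dish, 60 mm across and 15 mm high, on the bench. Origin at the centre of its underside.
- tip_box: Bystander: grey pipette-tip box with a pale lid, 84 x 122 x 63 mm, on the bench. Origin at the centre of its underside.
Mind the look-alikes: they are no part of the job. What is shaped like the dish but black or green is not meant.

How it is judged:
By the outcome, as a careful person would: the job done as asked, in the order asked, and still so for the second after the job is handed in, with the robot touching nothing.
It also fails if it takes over 38 s, if anything falls off the work surface, if the arm or the gripper's body presses on something with over 40 N, if the wrist force passes 120 N, or if a joint passes its speed limit or range.

ROBOT

A 7-joint arm with a two-finger parallel gripper is mounted at the origin on the work surface. World frame = base frame: x ahead of the robot, y to its left, z up, the work surface at z = 0. Lengths are in m, angles in rad, forces in N, time in s.
With the tool pointing down it reaches from about 0.425 to 0.875 m from the base axis. Payload 4.7 kg.
Tool frame: the origin (TCP) lies between the finger pads; the fingertips stand 22 mm ahead of it and the grasp point (between the pads) lies 3 mm ahead of it (robot.tip_reach is the distance from the TCP to the fingertips, in m); z points along the fingers, y is the line along which they close (so a half turn about z gives the same grasp; the last joint's range is limited). The gripper opens to 87 mm and grips with 3 to 60 N. Pads are 19 mm wide; open, the fingers measure 117 mm over their backs; the gripper's body (75 mm by 190 mm) begins 51 mm behind the grasp point.
Start: joints at [-1.194, 0.321, -0.07, 1.45, 0.023, 1.371, -0.057], TCP at [0.231, 0.608, 0.245] pointing down, gripper open.
Joint ranges: [-2.86, 2.86], [-0.3, 2.09], [-1.38, 1.24], [0.06, 2.45], [-1.56, 4.7], [0.09, 2.05], [-2.69, 2.69]. Speed limits (rad/s): [2.57, 2.57, 3.14, 3.14, 3.14, 3.14, 3.14].

INTERFACE

Orientations are given as a unit quaternion [x, y, z, w].
In Python, from workcell import robot gives the robot as it stands.
- The arm moves only by the tool play_rows, never from a script. Its argument "deltas" is a list of rows, each a list of 2 entries, a list of its own where there are three numbers: the shift along the tool's x, y, z in cm, then the turn about the tool's z in rad. A call has 1 to 12 rows; each row is the pose to reach, as a shift and turn from the pose commanded when the call began, along the tool's axes at that moment; what a row does not reach only later rows make up. A row lasts 1/8 s, in which the tool goes at most 62.5 mm and 10.7 degrees, less where a joint would pass 70% of its speed; a pose out of reach is approached as far as the arm can. A call with a gripper value outside its range is refused whole. "gripper" is the finger opening in cm, from 0 to 8.7, set as the call begins (left out, the last holds). The fingers move at their own pace and stop on an object; the grip force is fixed at half the most. Time passes only in rows, so rows that repeat a pose let the fingers close. It gives the time, the measured TCP pose, the force, the opening and the grip force at its end, in the units of the state.
- robot.observe(): the state, without advancing time (a new reading comes with each control period).
- robot.camera(name): name is "scene" or "top" or "wrist"; returns the picture (420x560x3 uint8, blue, green, red); there is no depth.
- robot.camera_model(name): a dict with "mtx" (3x3 intrinsics, pixels), "R" (3x3) and "t" (3): a world point X has camera coordinates R X + t. Camera axes: x right, y down, z forward; pixel columns grow to the right and rows downward; lengths in m; the calibration is good to about 2 mm. A picture is of the moment at which its call begins: read the wrist's pose just before it. camera_model takes no time and is no camera call; for the wrist camera it gives the pose at the moment of the call.
- robot.finish_job(): hands the job in; it is judged then, once.
Trained networks look in the newest picture that a camera, given by its name, has taken for a name from the list of things; names that differ only in an ending like _2 or _b are one class to them, and where a whole thing is asked for, a point or a joint stands for the part that bears it (a point fixed in the world has none). Each returns a list of dicts, best first, with "score" (0 to 1); they miss things now and then, are a little off and sometimes report something else, mostly with a low value. They report only what shows in the picture. A call takes as long as a camera call. They do not tell look-alikes from the thing itself.
- robot.recognise(thing, camera): "centre" ([x, y, z] in m, in the coordinates of the camera as it stood for that picture, good to about 4 mm: the middle of the surface that is visible of it).
- robot.cut_out(thing, camera): "region" (420x560 bool, what is visible of it).
The state is a dict: "time_s": time; "q": joint angles; "joint_velocities": joint speeds; "joint_torque": joint torques, N m; "ee_pos": TCP position; "ee_rot": TCP orientation; "contact_force": force on the tool from outside, world axes, zero at the start; "moment": the same for the moment, N m; "gripper_width": finger opening in m; "grip_force": force on a finger pad.
Only numpy, scipy, OpenCV 4.12 (cv2) and the standard library are available. Lean on these libraries where they do the work, as an engineer would, in place of code of your own. Each camera call takes 0.05 s, during which the arm holds its last target. There are 200 camera calls.

## Working session

There is one attempt and no reset: what is moved stays moved. The work goes in short steps, Python scripts to look and compute and a tool call to move; the robot and the scene stay as the last step left them, time stands still between calls to the robot, and variables do not carry over. Pictures are saved under pics/ and viewed, at most 13 in all, crops included, and the job is handed in when it is done.

Besides the shell and the picture viewer there is one more tool, called after "Call:" as name(argument=value, ...) on one line, values as JSON. play_rows: Moves the arm, as the interface text tells. Its arguments: {"type":"object","properties":{"deltas":{"type":"array","items":{"type":"array"}},"gripper":{"type":"number"}},"required":["deltas"]}

```bash
mkdir -p pics; ls
python3 - <<'E'
from workcell import robot
import cv2,numpy as np
s=robot.observe();print(s['time_s'],s['ee_pos'],s['ee_rot'],s['gripper_width'])
ims=[]
for c in ('scene','top'):
    im=robot.camera(c); cv2.imwrite(f'pics/{c}0.png',im)
    m=robot.camera_model(c);R=m['R'];t=m['t']
    print(c,np.round(m['mtx'],1).tolist(),np.round(R,3).tolist(),np.round(t,3))
    for th in ('bin','dish','press_plate','bottle','big_dish','tip_box'):
        for r in robot.recognise(th,c)[:5]:
            print(th,round(r['score'],2),np.round(np.array(R).T@(np.array(r['centre'])-t),3), np.round((np.array(m['mtx'])@r['centre']/r['centre'][2])[:2]))
E
```

```text
pics
0.0 [0.23055892 0.60719593 0.24347235] [ 1.80389577e-01  9.83594791e-01 -9.35316338e-04 -1.13057087e-04] 0.08696232126879751
scene [[400.5, 0.0, 280.0], [0.0, 400.5, 210.2], [0.0, 0.0, 1.0]] [[0.161, 0.987, 0.019], [0.697, -0.1, -0.71], [-0.698, 0.127, -0.704]] [-0.124 -0.325  1.326]
bin 0.74 [0.603 0.06  0.094] [296. 221.]
bin 0.59 [ 0.59  -0.029  0.085] [254. 224.]
dish 0.71 [ 0.533 -0.024  0.097] [253. 201.]
dish 0.66 [ 0.59  -0.025  0.084] [256. 224.]
dish 0.63 [0.604 0.058 0.094] [296. 222.]
dish 0.56 [ 0.687 -0.041  0.004] [254. 285.]
dish 0.45 [ 0.6   -0.13   0.013] [209. 254.]
press_plate 0.77 [ 0.534 -0.024  0.096] [253. 202.]
bottle 0.63 [ 0.668 -0.283  0.078] [127. 270.]
big_dish 0.57 [ 0.488 -0.264  0.018] [150. 223.]
tip_box 0.55 [0.492 0.396 0.06 ] [420. 184.]
top [[460.7, 0.0, 280.8], [0.0, 460.7, 209.4], [0.0, 0.0, 1.0]] [[-0.017, -0.999, -0.034], [-0.982, 0.023, -0.186], [0.187, 0.03, -0.982]] [0.068 0.553 1.049]
bin 0.85 [0.566 0.056 0.095] [280. 201.]
dish 0.73 [ 0.596 -0.132  0.01 ] [357. 194.]
dish 0.69 [ 0.583 -0.024  0.088] [315. 193.]
dish 0.43 [ 0.674 -0.038  0.005] [318. 166.]
press_plate 0.9 [ 0.536 -0.02   0.103] [314. 212.]
bottle 0.59 [ 0.634 -0.276  0.09 ] [423. 169.]
big_dish 0.63 [ 0.476 -0.26   0.013] [412. 241.]
tip_box 0.76 [0.459 0.398 0.06 ] [137. 252.]
tip_box 0.21 [0.564 0.058 0.1  ] [280. 201.]
```

View pics/scene0.png

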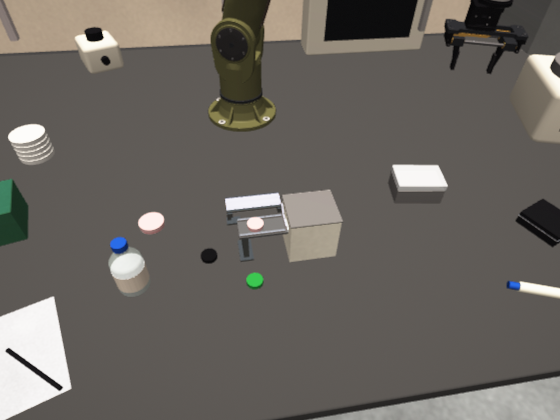

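View pics/top0.png

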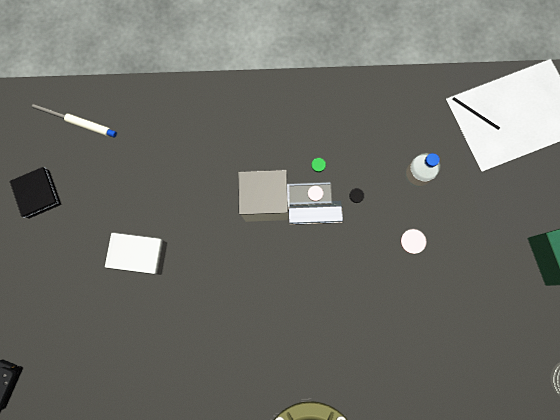

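Pink dish on the shelf at scene (256,224) / top (315,193). The look-alikes are green at scene (254,281) / top (318,165), black at scene (209,255) / top (357,195), and the bystander big dish at scene (151,223) / top (414,241). I choose the pink one on the shelf and check it in a close crop.

Run:
```python
import cv2,numpy as np
a=cv2.imread('pics/top0.png')[160:230,230:350]; b=cv2.imread('pics/scene0.png')[185:265,215:345]
a=cv2.resize(a,None,fx=5,fy=5,interpolation=cv2.INTER_CUBIC)[:, :600]
b=cv2.resize(b,None,fx=3.0,fy=3.0,interpolation=cv2.INTER_CUBIC)
o=np.zeros((350+240,600,3),np.uint8);o[:350,:600]=a;o[350:350+240,:390]=b
cv2.imwrite('pics/crop0.png',o)
```

```text
(no output)
```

View pics/crop0.png

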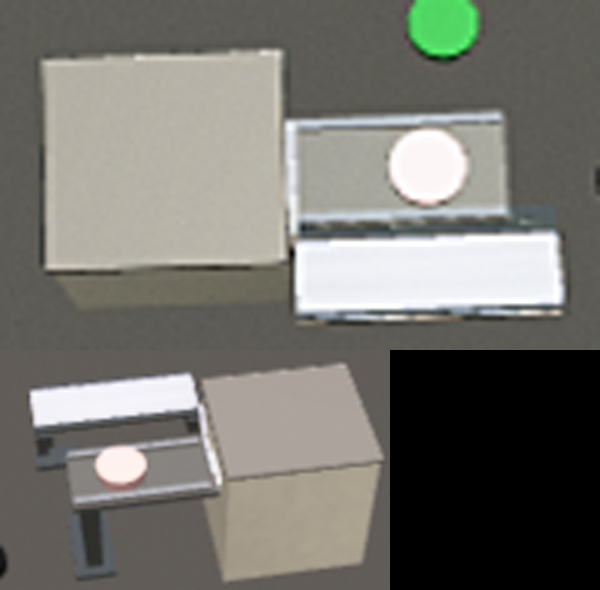

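The crop shows the pink-white dish on the shelf (top crop (428,166)), the white plate below it, and the roof corners at (43,60), (283,50), (287,262) and (46,270).

```bash
cat > h.py <<'E'
import numpy as np,cv2
def ray(m,uv,z):
    K,R,t=map(np.array,(m['mtx'],m['R'],m['t']))
    c=-R.T@t; d=R.T@np.linalg.solve(K,[uv[0],uv[1],1.]); return c+d*(z-c[2])/d[2]
def proj(m,X):
    K,R,t=map(np.array,(m['mtx'],m['R'],m['t'])); p=(R@np.atleast_2d(X).T).T+t; p=p@K.T; return p[:,:2]/p[:,2:]
E
python3 - <<'E'
from workcell import robot
from h import *
from scipy.optimize import least_squares
T=robot.camera_model('top');S=robot.camera_model('scene')
f=lambda u:np.array(u)/5+[230,160]-.4
g=lambda u:np.array([u[0],u[1]-350])/3+[215,185]-.33
z1=.115
pt=[((108,50),(46,270)),((0,50),(287,262)),((0,-50),(283,50)),((108,-50),(43,60))]
ps=[((0,50),(202,381)),((108,50),(347,365)),((108,-50),(382,460)),((0,-50),(224,480))]
def W(p,b,z):
    c,s=np.cos(p[2]),np.sin(p[2]);x,y=np.array(b)/1000;return [p[0]+c*x-s*y,p[1]+s*x+c*y,z]
for nm,sets in (('top',[(T,pt,f)]),('scene',[(S,ps,g)]),('both',[(T,pt,f),(S,ps,g)])):
    r=least_squares(lambda p:np.concatenate([ray(m,h(u),z1)[:2]-W(p,b,z1)[:2] for m,L,h in sets for b,u in L]),[.59,.03,1.57])
    p=r.x;print(nm,np.round(p,4),np.round(r.fun*1000,1))
    for m,h,u in ((T,f,(428,166)),(S,g,(121,467))):
        d=ray(m,h(u),.086);c,s=np.cos(p[2]),np.sin(p[2]);v=d[:2]-p[:2];print('dish',np.round(d,4),np.round([c*v[0]+s*v[1],-s*v[0]+c*v[1]],4))
s=robot.observe();print(s['time_s'])
E
```

```text
top [0.5851 0.0421 1.5811] [ 0.8  0.6  0.8 -0.3 -0.4 -1.4 -1.1  1. ]
dish [ 0.5852 -0.0248  0.086 ] [-0.0668  0.0007]
dish [ 0.5903 -0.0263  0.086 ] [-0.0685 -0.0045]
scene [0.5892 0.0394 1.5784] [ 1.6  0.4  0.3  1.4 -1.9  0.1  0.  -1.9]
dish [ 0.5852 -0.0248  0.086 ] [-0.0641  0.0045]
dish [ 0.5903 -0.0263  0.086 ] [-0.0657 -0.0006]
both [0.5872 0.0407 1.5798] [-1.4  1.9 -1.3  1.  -2.5  0.  -3.3  2.4  3.6 -0.9  2.5  0.1  0.3 -1.3
  2.1 -3.3]
dish [ 0.5852 -0.0248  0.086 ] [-0.0654  0.0026]
dish [ 0.5903 -0.0263  0.086 ] [-0.0671 -0.0025]
0.7
```

Call:
play_rows(deltas=[[[-4.5, -4.2, 0], 0.1], [[-9, -8.4, 0], 0.2], [[-13.5, -12.6, 0], 0.3], [[-18, -16.8, 0], 0.4], [[-22.5, -21, 0], 0.5], [[-27, -25.2, 0], 0.6], [[-31.5, -29.4, 0], 0.7], [[-36, -33.6, 0], 0.8], [[-40.5, -37.8, 0], 0.9], [[-45, -42, 0], 1.0], [[-49.5, -46.2, 0], 1.1], [[-54, -50.5, 0], 1.2]], gripper=4.6)

```text
time_s: 2.2
ee_pos: [0.5571, -0.0576, 0.2451]
ee_rot: [0.705, 0.709, 0.001, 0.0]
contact_force: [1.0, 0.6, 0.3]
gripper_width: 0.046
grip_force: 0.0
```

Run:
```python
from workcell import robot
from h import *
s=robot.observe();print(s['time_s'],s['ee_pos'],s['ee_rot'],s['gripper_width'],s['contact_force'],np.abs(s['joint_velocities']).max())
m=robot.camera_model('wrist');im=robot.camera('wrist');cv2.imwrite('pics/w1.png',im)
np.savez('w1.npz',**{k:np.array(m[k]) for k in('mtx','R','t')})
c=-np.array(m['R']).T@m['t'];print(c)
p=[.587,.041,1.58]
for r in robot.recognise('dish','wrist')+robot.recognise('press_plate','wrist'):
    print(r['score'],np.round(np.array(m['R']).T@(np.array(r['centre'])-m['t']),4))
```

```text
2.2 [ 0.5571293  -0.05762831  0.24507538] [7.05188038e-01 7.09019895e-01 7.40827729e-04 2.64436621e-04] 0.04595197509503641 [1.03302732 0.58169802 0.25881654] 0.6192608193823176
[0.55653563 0.00934427 0.38644655]
0.84 [ 0.5857 -0.0199  0.089 ]
0.72 [ 0.6757 -0.0319  0.0112]
0.68 [ 0.5921 -0.1271  0.0134]
0.65 [ 0.5356 -0.0122  0.0973]
```

View pics/w1.png

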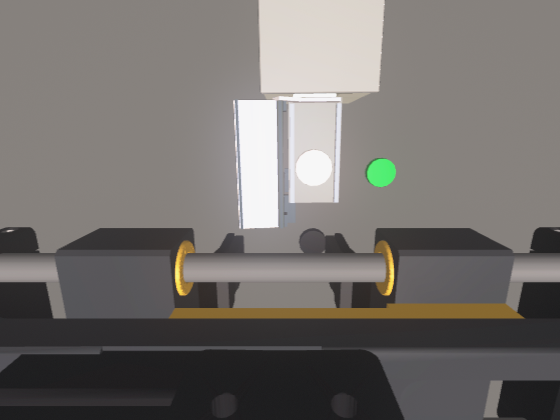

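The wrist picture shows the dish at (314,168), with the shelf's open end at v≈203. The plate is at (259,163), the green look-alike at (381,173) and the black one at (312,240). I measure again with the arm at rest.

Run:
```python
from workcell import robot
from h import *
robot.camera('top')
s=robot.observe();print(s['time_s'],s['ee_pos'],s['ee_rot'],np.abs(s['joint_velocities']).max())
m=robot.camera_model('wrist');im=robot.camera('wrist');cv2.imwrite('pics/w2.png',im)
p=[.587,.041,1.58];c,sn=np.cos(p[2]),np.sin(p[2])
def B(X): v=X[:2]-p[:2]; return np.round([1000*(c*v[0]+sn*v[1]),1000*(-sn*v[0]+c*v[1])],1)
for th,z in(('dish',.086),('press_plate',.0997)):
    r=robot.cut_out(th,'wrist')[0]['region'];v,u=np.nonzero(r)
    print(th,u.min(),u.max(),v.min(),v.max(),'bin',B(ray(m,(u.mean(),v.mean()),z)),B(ray(m,(u.min(),v.max()),z)),B(ray(m,(u.max(),v.min()),z)))
g=im.mean(2).astype(int)
print('col 298, v190-215',g[188:214,300]);print('col329',g[188:214,329])
print('row190 u275..350',g[190,275:350])
print('row130 ',g[130,275:350])
print('expected px',proj(m,[[p[0]+c*x/1e3-sn*y/1e3,p[1]+sn*x/1e3+c*y/1e3,z] for x,y,z in((-105,0,.075),(-80,24.5,.08),(-80,-24.5,.08),(0,50,.115),(0,-50,.115))]).round(1).tolist())
```

```text
2.4 [ 0.55637203 -0.05739183  0.24445469] [ 7.05263964e-01  7.08944786e-01 -1.71441346e-04 -4.35937668e-05] 0.050596594947301475
dish 367 396 157 186 bin [-68.5 -64.7] [-82.7 -51.1] [-54.2 -77.6]
press_plate 234 342 96 229 bin [-54.7  50.6] [-122.7   81.2] [  0.7 -20.1]
col 298, v190-215 [212 212 211 212 211 211 211 210 210 210 209 209 209 208 208 149 146 145
 146 145 145 145 144 144 144 143]
col329 [211 211 211 211 211 210 211 210 210 209 209 209 209 209 192 144 140 140
 139 139 139 139 139 138 138 138]
row190 u275..350 [246 247 247 239 158 151 154 155 153 142 141 155 155 154 175 208 226 233
 234 232 223 211 211 211 212 211 212 212 211 212 211 212 212 212 211 212
 212 212 212 212 211 211 211 211 211 211 211 212 212 211 211 211 211 211
 211 211 211 211 211 185 196 232 232 232 217 161 140 140 140 140 140 139
 139 139 138]
row130  [246 246 238 153 148 153 155 154 147 145 151 151 150 146 177 219 229 233
 233 232 224 214 214 214 214 214 214 214 214 214 214 214 214 214 214 214
 214 214 213 214 213 214 213 213 212 212 213 212 212 212 212 212 212 212
 212 211 211 211 211 211 211 180 189 232 232 232 220 173 140 139 139 139
 138 138 138]
expected px [[314.3, 205.4], [291.1, 182.7], [339.4, 182.5], [261.8, 95.1], [380.9, 94.5]]
```

Run:
```python
import cv2
a=cv2.imread('pics/w2.png')[70:240,220:400];cv2.imwrite('pics/w2c.png',cv2.resize(a,None,fx=3.5,fy=3.5,interpolation=cv2.INTER_CUBIC))
```

```text
(no output)
```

View pics/w2c.png

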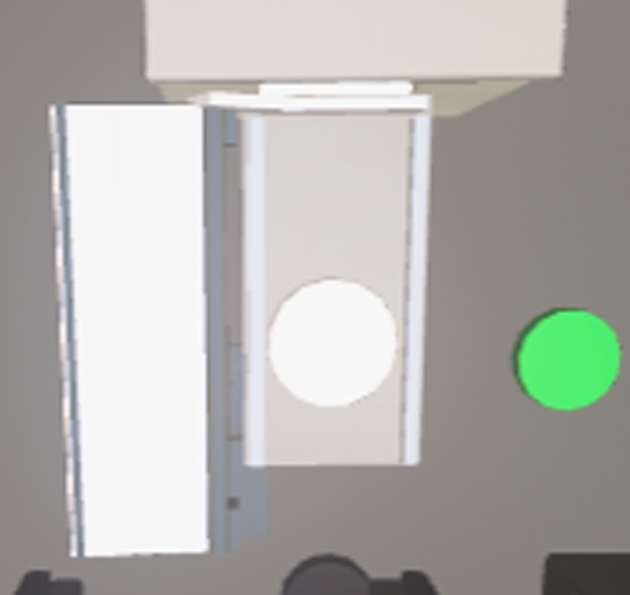

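Call:
play_rows(deltas=[[[-0.25, 0.05, 3], 0], [[-0.25, 0.05, 6], 0], [[-0.25, 0.05, 9], 0], [[-0.25, 0.05, 11], 0], [[-0.25, 0.05, 11], 0], [[-0.25, 0.05, 11], 0]])

```text
time_s: 3.3
ee_pos: [0.5574, -0.0576, 0.1356]
ee_rot: [0.704, 0.711, 0.001, 0.0]
contact_force: [0.6, -0.9, -1.0]
gripper_width: 0.046
grip_force: 0.0
```

Run:
```python
from workcell import robot
import cv2,numpy as np
a=robot.camera('wrist');m=robot.camera_model('wrist');b=robot.camera('scene')[170:290,190:350]
o=np.zeros((420+0,560+240,3),np.uint8);o[:,:560]=a;o[:180,560:]=cv2.resize(b,(240,180))
cv2.imwrite('pics/w3.png',o);s=robot.observe();print(s['time_s'],s['ee_pos'],s['contact_force'])
```

```text
3.4 [ 0.55769563 -0.05811312  0.13588932] [-0.1468701   1.44474056  0.27070209]
```

View pics/w3.png

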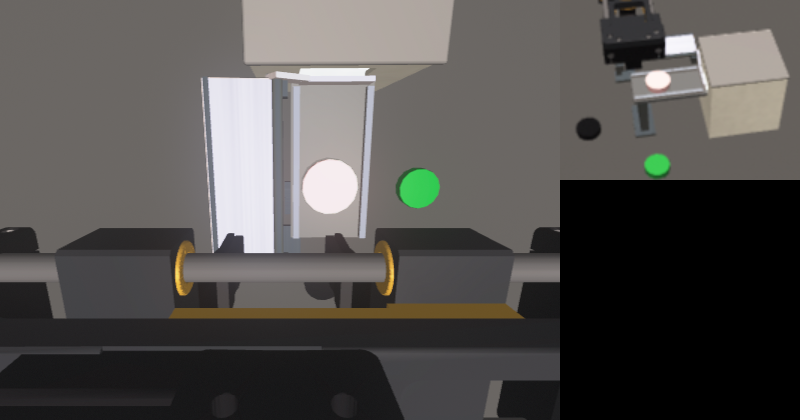

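The wrist view shows the dish at (330,186) and the shelf end at v≈238. Both fingers are still above everything. Next I check the dish's rear edge against the finger's front.

Run:
```python
from workcell import robot
from h import *
m=robot.camera_model('wrist')
print('centre',ray(m,(330,186),.086),'rear',ray(m,(330,213.5),.086),'shelf end',ray(m,(330,238),.075),'railL/R',ray(m,(292,220),.08),ray(m,(366,220),.08),'plate near hinge/outer',ray(m,(274,200),.097),ray(m,(208,200),.101))
print(robot.observe()['ee_pos'])
```

```text
centre [ 0.58666552 -0.02347303  0.086     ] rear [ 0.5874796  -0.04158215  0.086     ] shelf end [ 0.59004703 -0.06228749  0.075     ] railL/R [ 0.56299032 -0.04790896  0.08      ] [ 0.61296659 -0.04750882  0.08      ] plate near hinge/outer [ 0.55134335 -0.03048285  0.097     ] [ 0.51232689 -0.02992809  0.101     ]
[ 0.55769563 -0.05811312  0.13588932]
```

Call:
play_rows(deltas=[[[0, 0, 0.8], 0], [[0, 0, 1.3], 0], [[0, 0, 1.7], 0], [[0, 0, 2.1], 0], [[0, 0, 2.5], 0], [[0, 0, 2.9], 0], [[0, 0, 3.3], 0], [[0, 0, 3.3], 0], [[0, 0, 3.3], 0]])

```text
time_s: 4.53
ee_pos: [0.5574, -0.0588, 0.1021]
ee_rot: [0.704, 0.71, 0.0, 0.0]
contact_force: [-0.6, -1.1, 5.6]
gripper_width: 0.0459
grip_force: 2.4
```

Run:
```python
from workcell import robot
import cv2,numpy as np
a=robot.camera('wrist');b=robot.camera('scene')[170:290,190:350]
o=np.zeros((600,800,3),np.uint8);o[:300,:400]=cv2.resize(a,(400,300));o[300:,:400]=cv2.resize(b,(400,300))
o[:300,400:]=cv2.resize(a[100:300,200:460],(400,300)); o[300:,400:]=cv2.resize(robot.camera('top')[150:240,240:360],(400,300))
cv2.imwrite('pics/w4.png',o);s=robot.observe();print(s['time_s'],s['ee_pos'],s['contact_force'])
```

```text
4.675 [ 0.55737188 -0.05881987  0.10212664] [-0.50938702  0.63309372  6.37476299]
```

View pics/w4.png

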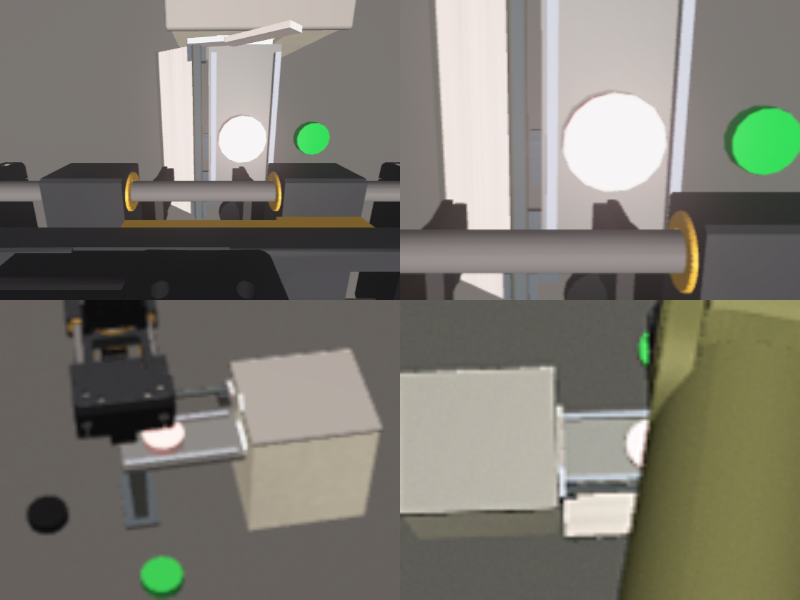

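The flap bar is raised, its free end at wrist (420,40) in full-picture pixels. The right finger stands behind the dish. I check the angle by projection.

Run:
```python
from workcell import robot
from h import *
m=robot.camera_model('wrist')
for th in(.45,.55,.65,.75,.85,.95):
    P=[]
    for d,h in((-56,-20),(-56,-7)):
        c,s=np.cos(-th),np.sin(-th);y=34+c*d-s*h;z=97+s*d+c*h
        P.append([.588-y/1e3,.0427-.006,z/1e3])
    print(th,proj(m,P).round(0).tolist())
for r in robot.recognise('flap_end','wrist'):print(r['score'],(np.array(m['R']).T@(np.array(r['centre'])-m['t'])).round(4))
```

```text
0.45 [[417.0, 65.0], [415.0, 59.0]]
0.55 [[421.0, 62.0], [416.0, 55.0]]
0.65 [[423.0, 59.0], [414.0, 52.0]]
0.75 [[425.0, 55.0], [411.0, 48.0]]
0.85 [[424.0, 51.0], [406.0, 44.0]]
0.95 [[421.0, 47.0], [398.0, 40.0]]
0.92 [0.5452 0.0035 0.0949]
```

Call:
play_rows(deltas=[[[0.5, 0, 0], 0], [[1.0, 0, 0], 0], [[1.6, 0, 0], 0], [[2.2, 0, 0], 0], [[2.8, 0, 0], 0], [[3.4, 0, 0], 0], [[4.0, 0, 0], 0], [[4.6, 0, 0], 0], [[5.2, 0, 0], 0], [[5.8, 0, 0], 0], [[5.8, 0, 0], 0]])

```text
time_s: 6.1
ee_pos: [0.5564, 0.0007, 0.1015]
ee_rot: [0.704, 0.71, 0.0, -0.0]
contact_force: [-2.6, -0.9, 3.7]
gripper_width: 0.0466
grip_force: 2.3
```

Run:
```python
from workcell import robot
import cv2,numpy as np
a=robot.camera('wrist');b=robot.camera('scene')[170:290,190:350]
o=np.zeros((600,800,3),np.uint8);o[:300,:400]=cv2.resize(a,(400,300));o[300:,:400]=cv2.resize(b,(400,300))
o[:300,400:]=cv2.resize(a[100:300,200:460],(400,300)); o[300:,400:]=cv2.resize(robot.camera('top')[150:240,240:360],(400,300))
cv2.imwrite('pics/w5.png',o);s=robot.observe();print(s['time_s'],s['ee_pos'],s['contact_force'])
```

```text
6.25 [0.55640231 0.00062806 0.10155798] [-2.92933947 -0.32370195  2.77324198]
```

View pics/w5.png

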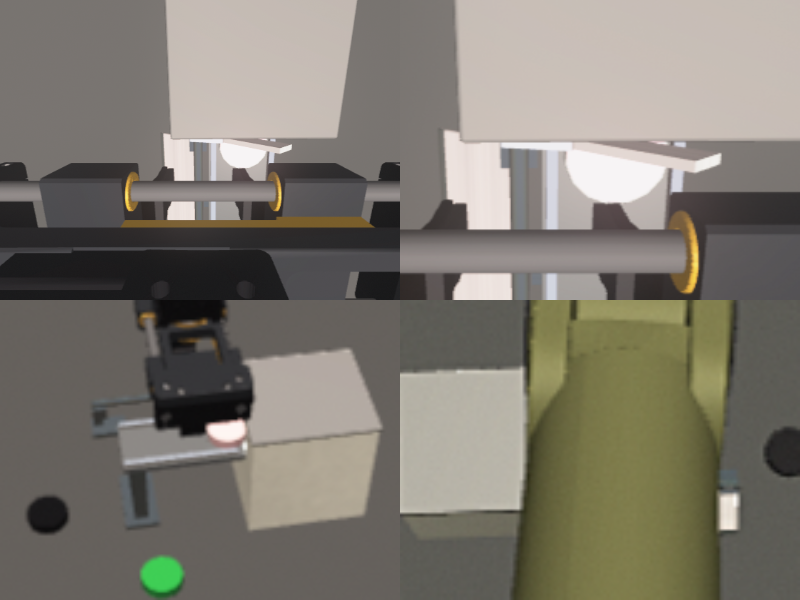

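The dish is being pushed and now lies under the raised flap (wrist crop (616,180)), with the finger behind it. I push on.

Call:
play_rows(deltas=[[[0.5, 0, 0], 0], [[1.0, 0, 0], 0], [[1.5, 0, 0], 0], [[1.9, 0, 0], 0], [[1.9, 0, 0], 0], [[1.9, 0, 0], 0], [[1.9, 0, 0], 0]])

```text
time_s: 7.12
ee_pos: [0.5563, 0.0183, 0.1016]
ee_rot: [0.704, 0.71, 0.0, 0.0]
contact_force: [-2.7, -2.9, 4.1]
gripper_width: 0.0459
grip_force: 2.4
```

Run:
```python
from workcell import robot
import cv2,numpy as np
a=robot.camera('wrist');b=robot.camera('scene')[170:290,190:350]
o=np.zeros((300,800,3),np.uint8);o[:,400:]=cv2.resize(b,(400,300))
o[:300,:400]=cv2.resize(a[150:300,230:430],(400,300))
cv2.imwrite('pics/w6.png',o);s=robot.observe();print(s['time_s'],s['ee_pos'],s['contact_force'])
```

```text
7.225 [0.55629312 0.01828373 0.10159862] [-3.33863449 -3.77608752  3.74874398]
```

View pics/w6.png

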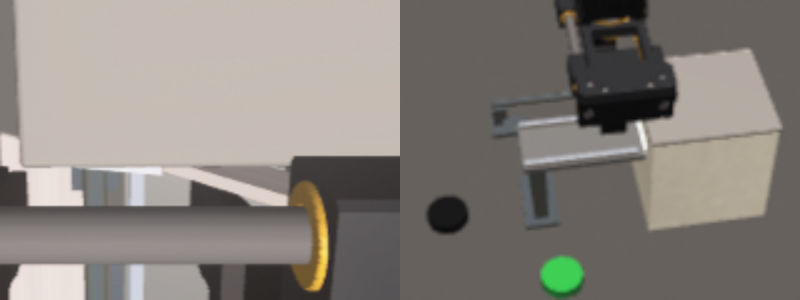

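The dish is no longer in sight, but 3.8 N pushes back. I draw back with the plate still held and look.

Call:
play_rows(deltas=[[[-0.8, 0, 0], 0], [[-1.6, 0, 0], 0], [[-2.4, 0, 0], 0], [[-3.2, 0, 0], 0], [[-4, 0, 0], 0], [[-4, 0, 0], 0]])

```text
time_s: 7.98
ee_pos: [0.5565, -0.0233, 0.1016]
ee_rot: [0.705, 0.709, -0.0, 0.0]
contact_force: [-3.7, 1.1, 3.1]
gripper_width: 0.0458
grip_force: 2.4
```

Run:
```python
from workcell import robot
import cv2,numpy as np
a=robot.camera('wrist');b=robot.camera('scene')[170:290,190:350]
for c in('wrist','scene'):print(c,[(round(r['score'],2),np.round(np.array(robot.camera_model(c)['R']).T@(np.array(r['centre'])-robot.camera_model(c)['t']),3)) for r in robot.recognise('dish',c)])
o=np.zeros((300,800,3),np.uint8);o[:,400:]=cv2.resize(b,(400,300))
o[:300,:400]=cv2.resize(a[90:240,230:430],(400,300))
cv2.imwrite('pics/w7.png',o);s=robot.observe();print(s['time_s'],s['ee_pos'],s['contact_force'])
```

```text
wrist [(0.73, array([ 0.672, -0.024,  0.013]))]
scene [(0.65, array([ 0.6  , -0.136,  0.015])), (0.5, array([ 0.685, -0.043,  0.006]))]
8.175 [ 0.5565265  -0.02306302  0.1015546 ] [-3.63476335 -2.25886254  3.17667898]
```

View pics/w7.png

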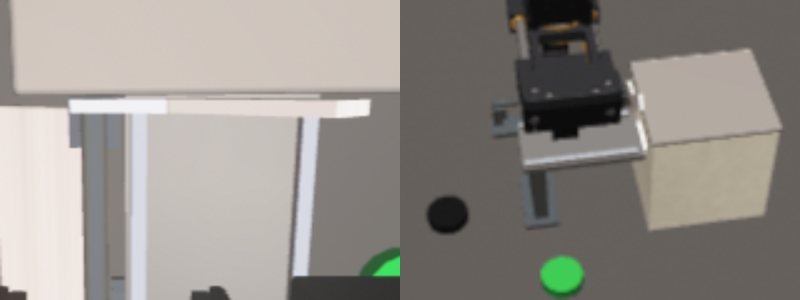

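The shelf is empty (wrist and scene) and the dish has dropped in. I let the plate up gently and lift clear.

Call:
play_rows(deltas=[[[0, 0, -0.5], 0], [[0, 0, -1.0], 0], [[0, 0, -1.5], 0], [[0, 0, -2.0], 0], [[0, 0, -2.6], 0], [[0, 0, -4], 0], [[0, 0, -8], 0], [[0, 0, -12], 0], [[-4, -4, -14], 0], [[-8, -8, -14], 0], [[-8, -8, -14], 0], [[-8, -8, -14], 0]])

```text
time_s: 9.68
ee_pos: [0.4778, -0.1018, 0.2424]
ee_rot: [0.704, 0.71, 0.001, 0.0]
contact_force: [-0.0, 0.8, 0.7]
gripper_width: 0.0459
grip_force: 0.0
```

Run:
```python
from workcell import robot
import cv2,numpy as np
a=robot.camera('wrist');b=robot.camera('scene')
o=np.zeros((600,800,3),np.uint8);o[:300,400:]=cv2.resize(b[170:290,190:350],(400,300))
o[:300,:400]=cv2.resize(a,(400,300));o[300:,:400]=cv2.resize(b,(400,300));o[300:,400:]=cv2.resize(robot.camera('top'),(400,300))
cv2.imwrite('pics/w8.png',o);s=robot.observe();print(s['time_s'],s['ee_pos'],s['contact_force'])
```

```text
9.825 [ 0.47792894 -0.10109783  0.24158753] [-0.26675209  0.33848816  0.00305711]
```

View pics/w8.png

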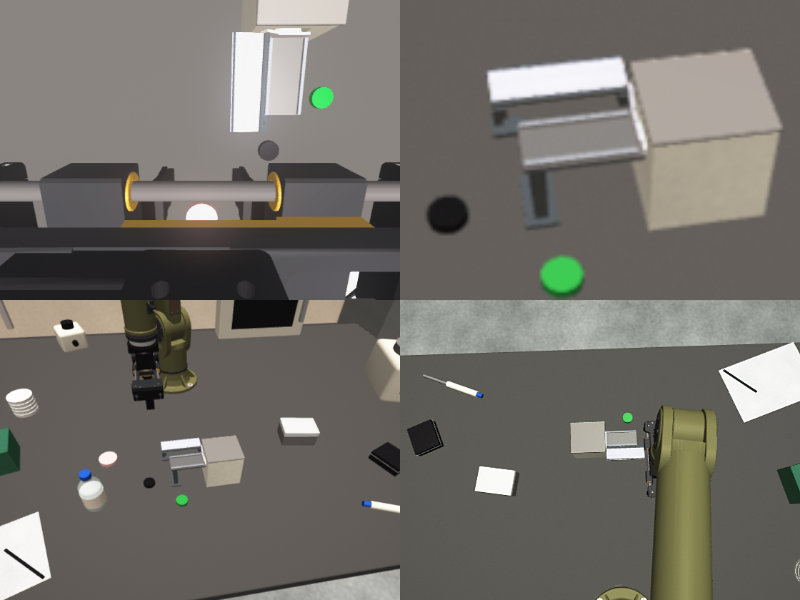

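The shelf is empty and the flap is closed with the plate back up. The bottle, big dish and tip box stand where they were, and the arm is clear.

```bash
python3 -c "
from workcell import robot
print(robot.finish_job())"
```

```text
the job is handed in; nothing more can be done
None
```

I pushed the small culture dish under the raised flap and into the bin, then let the plate go and handed the job in at about 10 s; the last pictures show the shelf empty, the flap closed and the bottle, larger dish and tip box still where they stood.

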